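# Stopper the swab into its tube and lift the rack level for carrying

### The job

Take the capped swab out of the tube on the little bench stand and push it tip-first down into the one open tube of the carrying rack, until its cap sits fully home on the tube, before you let it go. Then grip the rack at the middle of its handle, lift it about ten centimetres clear of the bench with all four tubes in it, and hold it steady and level there: finish while still holding it in the air. Keep the rack upright throughout and leave the bottle, slide trays and timer where they are.

Things in the scene. Friction and masses are not known exactly. Their poses are not given: they have to be found in the camera images.
- swab_cap (a point): middle (half-way up, on the axis) of the swab's white ribbed cap, 16 mm in diameter, 36 mm high; its lowest 4 mm is a 20 mm rim, grip above that. z up along the swab, a rigid piece of 12 g. The cap's underside is 18 mm below this point. At the start the swab hangs loosely, rim on the mouth, in the bench stand's tube (mouth 90 mm above the bench) and pulls straight up.
- swab_tip (a point): end of the swab's padded tip, 88 mm below swab_cap on the swab's axis. Below the cap: a plug 11 mm in diameter, 8 mm long, then a 3.6 mm shaft to the 6.4 mm tip, all on one axis.
- stand: fixed bench stand: round dark steel foot 72 mm in diameter, 6 mm high, with a collar 25 mm in diameter up to 40 mm, carrying the open translucent tube (18 mm outside) the swab arrives in. Origin: centre of its underside, on the bench; tube mouth 90 mm above it. At the start the swab's axis is the stand's axis.
- tube_mouth (a point): centre of the mouth, at rim height (90 mm above the bench), of the rack's one open tube; z up along it. Translucent, 84 mm tall, 18 mm outside, 14 mm inside, 81 mm deep, loose in a corner hole of the rack (about 0.5 mm play). Cap fully home: swab_cap 18 mm above this point, on the axis, rim resting on the tube. The plug enters freely, 1.5 mm play all round; no force needed.
- closed1_cap (a point): middle of the cap of a closed tube in the rack: same tube and cap as the swab's, already fitted; the cap reaches 18 mm above and below this point (top 126 mm above the bench). Loose in another corner hole.
- closed2_cap (a point): as closed1_cap, a second closed tube.
- closed3_cap (a point): as closed1_cap, a third closed tube.
- rack: loose grey six-hole tube rack with carrying handle. Origin: centre of its underside, on the bench at the start; z up. Foot 126 mm (x) by 133 mm (y), top plate 60 mm high; holes at x -48, +48, y -45, 0, +45 mm; tubes in the four corner holes, middle ones empty. With tubes 0.36 to 0.57 kg, balanced under the handle's middle.
- rack_handle (a point): middle of the rack's handle: straight flat-sided bar along the rack's y, 12 mm thick (x), 18 mm high, its middle 142 mm above the rack's underside; 123 mm free between two end posts 26 mm wide (x) that carry it. Axes are the rack's. Grip it across the 12 mm, fingers closing along the rack's x.
- bottle: bystander: amber bottle, 58 mm in diameter, 125 mm high, origin at the centre of its underside.
- slide_trays: bystander: stack of three flat white slide trays, 87 x 110 mm, 42 mm high, origin at the centre of its underside.
- timer: bystander: small white timer lying flat, 55 x 75 mm, 16 mm high, origin at the centre of its underside.
Things that resemble listed ones, but are neither listed nor needed, are in the scene too. There is more than one size of the rack; the job needs the smallest.

How it is judged (in metres and radians):
On the way, in this order (a step that is already met when the one before it is completed fails the run):
1. the swab's cap sits fully home on the open tube, let go, with the rack still standing on the bench (z of swab_cap in the frame of tube_mouth between 0.014 and 0.021 m and horizontal distance between swab_cap and tube_mouth below 0.004 m and angle between the z axis of swab_cap and the z axis of tube_mouth, either way round below 0.1 rad and contact force between the fingers and swab below 0.1 N and height (world z) of rack below 0.01 m), for 0.2 s.
2. the rack hangs from the gripper by the middle of its handle, level and steady, clear of the bench, for a second (height (world z) of rack above 0.07 m and angle between rack's own z axis and vertical below 0.12 rad and linear speed of rack below 0.03 m/s and angular speed of rack below 0.15 rad/s and contact force between the fingers and rack above 1 N and distance between the grasp point and rack_handle below 0.045 m), for 1 s.
At the end, for the whole second after the job is handed in: Gripper holds the rack within 45 mm of its handle's middle, underside 70-200 mm up, level within 7 degrees, still (30 mm/s, 0.15 rad/s), touching nothing else; swab cap home on the open tube (3 mm); all four tubes down in the rack (6 mm) (all of step 2 and height (world z) of rack below 0.2 m and contact force between rack and stand below 0.1 N and contact force between rack and bottle below 0.1 N and contact force between rack and slide_trays below 0.1 N and contact force between rack and timer below 0.1 N and z of swab_cap in the frame of tube_mouth between 0.014 and 0.021 m and distance between swab_cap and tube_mouth below 0.022 m and z of tube_mouth in the frame of rack between 0.084 and 0.096 m and distance between tube_mouth and rack below 0.12 m and z of closed1_cap in the frame of rack between 0.102 and 0.114 m and distance between each of closed1_cap, closed2_cap, closed3_cap and rack below 0.135 m and z of closed2_cap in the frame of rack between 0.102 and 0.114 m and z of closed3_cap in the frame of rack between 0.102 and 0.114 m); the arm keeps its last pose, push and grip.
It fails at once if the swab is let go over the open tube before its cap is nearly home (dropped in from more than 10 mm) (horizontal distance between swab_tip and tube_mouth below 0.02 m and z of swab_cap in the frame of tube_mouth above 0.028 m and contact force between the fingers and swab below 0.02 N).
It fails at once if the rack is tipped more than 20 degrees (angle between rack's own z axis and vertical above 0.35 rad).
It fails at once if the bottle is pushed away or tipped (distance of bottle from where it was at the start of the episode above 0.03 m or angle between bottle's own z axis and vertical above 0.5 rad).
It fails at once if the slide trays are pushed away (distance of slide_trays from where it was at the start of the episode above 0.03 m).
It fails at once if the timer is pushed away (distance of timer from where it was at the start of the episode above 0.03 m).
It also fails if it takes over 61 s, if anything falls off the work surface, if the arm or the gripper's body presses on something with over 40 N, if the wrist force passes 120 N, or if a joint passes its speed limit or range.

### The arm

A 6-joint arm with a two-finger parallel gripper is mounted at the origin on the work surface. World frame = base frame: x ahead of the robot, y to its left, z up, the work surface at z = 0. Lengths are in m, angles in degrees, forces in N, time in s.
With the tool pointing down it reaches from about 0.25 to 0.775 m from the base axis. Payload 8.9 kg.
Tool frame: the origin (TCP) lies between the finger pads; the fingertips stand 19 mm ahead of it and the grasp point (between the pads) is the TCP; z points along the fingers, y is the direction in which the jaws open and shut (so a half turn about z gives the same grasp; the last joint's range is limited). The gripper opens to 85 mm and grips with 20 to 120 N. Pads are 22 mm wide; open, the fingers measure 114 mm over their backs; the gripper's body (76 mm by 85 mm) begins 54 mm behind the grasp point. The pads swing forward as they close: fully open they stand 13 mm farther back than shut.
Start: joints at [57.221, 16.656, -8.789, 64.555, 0, 82.019], TCP at [0.22, 0.477, 0.25] pointing down, gripper open.
Joint ranges: [-144.48, 144.48], [-52.06, 99.96], [-74.48, 78.29], [-112.23, 115.85], [-86.99, 84.42], [-180, 180]. Speed limits (degrees/s): [127.2, 127.2, 159.86, 180, 180, 180].

### API

Orientations are given as a 3x3 rotation matrix whose columns are the frame's x, y, z axes.
In Python, from bench import manip gives the robot as it stands. The module is installed in compiled form; this text tells all that it offers.
- The arm moves only by the shell command python3 -m handwheel 'ROWS' [OPENING] [FORCE]. ROWS is JSON, a list that holds one entry, the list of rows, each a list of 4 numbers: the shift along the tool's x, y, z in m, then the turn about the tool's z in degrees. A call has 1 to 20 rows; each row shifts and turns the commanded pose from where the row before left it, along the tool's axes as they then stand; what a row does not reach is not made up. A row lasts 1/12 s, in which the tool goes at most 41.7 mm and 7.16 degrees, less where a joint would pass 70% of its speed; a pose out of reach is approached as far as the arm can. A call is refused whole if a number of a shift passes 0.0417 or a number of a turn 7.16, either way. A call with a gripper value outside its range is refused whole. OPENING is the opening, from -1 (shut) to 1 (fully open), so that 0 is half open, set as the call begins (- or left out, the last holds). The fingers move at their own pace and stop on an object; FORCE is the grip in N (left out, the last holds). Time passes only in rows, so rows that do not move let the fingers close. It gives the time, the measured TCP pose, the force and the opening at its end, in the units of the state.
- manip.observe(): the state, without advancing time (a new reading comes with each control period).
- manip.snapshot(name): name is "scene" or "top" or "wrist"; returns a dict with "frame" (400x640x3 uint8, red, green, blue), "K" (3x3 intrinsics, pixels), "R" (3x3) and "t" (3): a world point X has camera coordinates R X + t; the wrist camera has in their place "mount" (4x4, takes a point from camera to tool coordinates, whose origin is the TCP and whose axes are the flange's). Camera axes: x right, y down, z forward; pixel columns grow to the right and rows downward; lengths in m; the calibration is good to about 2 mm. A picture is of the moment at which its call begins: read the wrist's pose just before it. There is no depth.
- manip.finish_job(): hands the job in, once; it reports no verdict.
The state is a dict: "t": time; "q": joint angles; "dq": joint speeds; "tau": joint torques, N m; "tool_pos": TCP position; "orientation": TCP orientation; "contact_force": force on the tool from outside, world axes, zero at the start; "wrist_torque": the same for the moment, N m; "finger_gap": finger opening in m.
Only numpy, scipy, OpenCV 4.12 (cv2) and the standard library are available. Lean on these libraries where they do the work, as an engineer would, in place of code of your own. Each camera call takes 0.05 s, during which the arm holds its last target. There are 200 camera calls.

## Working session

There is one attempt and no reset: what is moved stays moved. The work goes in short steps, Python scripts to look and compute and a shell command to move; the robot and the scene stay as the last step left them, time stands still between calls to the robot, and variables do not carry over. Pictures are saved under pics/ and viewed, about 8 in all and at most 12, crops included, and the job is handed in when it is done.

```bash
mkdir -p pics; cat > h.py <<'E'
import numpy as np, cv2
from bench import manip
def snap(n):
    s=manip.observe(); d=manip.snapshot(n)
    f=np.array(d["frame"]); K=np.array(d["K"])
    if n=="wrist":
        M=np.array(d["mount"]); Rt=np.array(s["orientation"]); p=np.array(s["tool_pos"])
        Rc=Rt@M[:3,:3]; c=Rt@M[:3,3]+p     # cam->world
    else:
        R=np.array(d["R"]); Rc=R.T; c=-R.T@np.array(d["t"])
    return f,K,Rc,c
def ray(K,Rc,c,uv,z):
    d=Rc@np.linalg.inv(K)@np.array([uv[0],uv[1],1.]); return c+d*(z-c[2])/d[2]
def proj(K,Rc,c,X):
    x=K@(Rc.T@(np.array(X)-c)); return x[:2]/x[2]
def save(n,f): cv2.imwrite("pics/"+n+".png",cv2.cvtColor(f,cv2.COLOR_RGB2BGR))
E
python3 - <<'E'
from h import *
for n in("scene","top"):
    f,K,R,c=snap(n); save(n,f); print(n,K.round(1).tolist(),c.round(3),R.round(3).tolist())
s=manip.observe(); print(s["orientation"],s["finger_gap"],s["t"])
E
```

```text
scene [[436.3, 0.0, 322.9], [0.0, 436.3, 194.6], [0.0, 0.0, 1.0]] [ 1.25  -0.06   0.896] [[0.009, 0.712, -0.702], [1.0, -0.003, 0.01], [0.005, -0.702, -0.712]]
top [[497.2, 0.0, 317.9], [0.0, 497.2, 195.3], [0.0, 0.0, 1.0]] [ 0.32  -0.029  1.304] [[0.014, -0.992, 0.126], [-1.0, -0.016, -0.01], [0.012, -0.125, -0.992]]
[[-9.07794227e-01  4.19415418e-01 -5.89591897e-04]
 [ 4.19415810e-01  9.07793746e-01 -9.45094969e-04]
 [ 1.38840435e-04 -1.10523592e-03 -9.99999380e-01]] 0.08516071432559001 0.1
```

View pics/top.png

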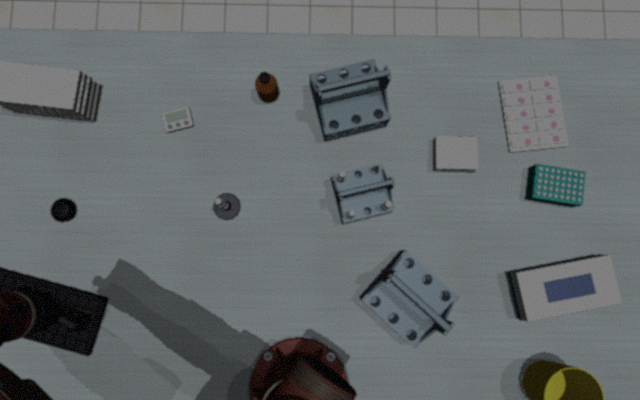

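View pics/scene.png

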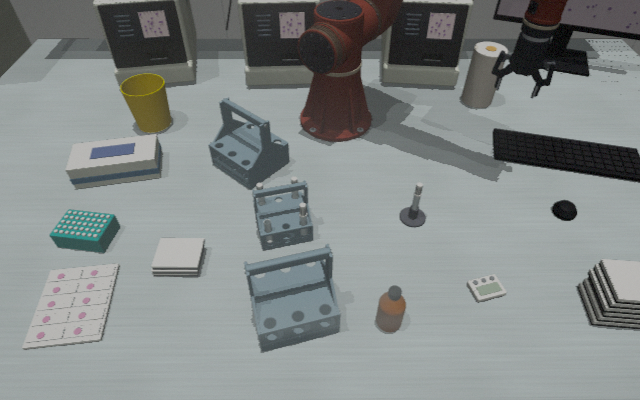

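Top view: stand and swab at about (227,206). The small rack, the one holding tubes, is at about (363,193), with white caps near (340,177), (352,212) and (388,205). The open tube is probably near (377,172).

```bash
python3 - <<'E'
from h import *
f,K,R,c=snap("top"); g,K2,R2,c2=snap("scene")
a=cv2.resize(f[155:230,320:405],None,fx=4.6,fy=4.6,interpolation=cv2.INTER_CUBIC)
b=cv2.resize(g[170:255,240:325],None,fx=4.6,fy=4.6,interpolation=cv2.INTER_CUBIC)
H=max(a.shape[0],b.shape[0]); a=cv2.copyMakeBorder(a,0,H-a.shape[0],0,0,cv2.BORDER_CONSTANT)
save("rk",cv2.convertScaleAbs(np.hstack([a,b]),alpha=1.4))
# caps: bright blobs; report
for n,im,box in(("top",f,(155,230,205,405)),("scene",g,(170,255,240,440))):
    s=im[box[0]:box[1],box[2]:box[3]].astype(int)
    hsv=cv2.cvtColor(im[box[0]:box[1],box[2]:box[3]],cv2.COLOR_RGB2HSV)
    m=((s.min(2)>150)&(hsv[...,1]<22)).astype(np.uint8)
    k,l,st,ce=cv2.connectedComponentsWithStats(m)
    for i in range(1,k):
        if 4<st[i,4]<400: print(n,st[i],(ce[i]+[box[2],box[0]]).round(1))
print("stand foot",ray(K,R,c,(227,207),.006).round(3),"rack",ray(K,R,c,(363,200),.06).round(3))
for n,uv in(("bottle",(267,90)),("timer",(178,119)),("tray",(456,153)),("bigrack",(350,100)),("midrack",(410,300))): print(n,ray(K,R,c,uv,.04).round(3))
E
```

```text
scene [17 13  6  4 20] [259.3 184.2]
scene [60 20  3  3  5] [301.4 190.6]
scene [36 29  5  3 12] [278.2 199.9]
scene [59 32  7  5 23] [302.  204.3]
stand foot [0.45  0.195 0.006] rack [ 0.468 -0.156  0.06 ]
bottle [0.757 0.096 0.04 ]
timer [0.675 0.325 0.04 ]
tray [ 0.597 -0.399  0.04 ]
bigrack [ 0.734 -0.123  0.04 ]
midrack [ 0.22  -0.276  0.04 ]
```

View pics/rk.png

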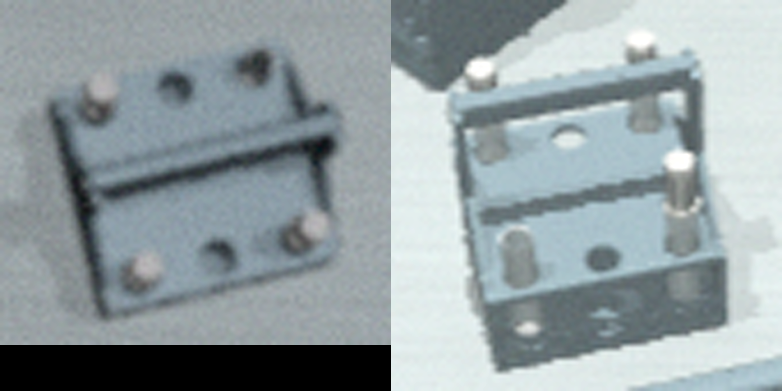

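The crop confirms the open tube: top (375,170), scene mouth about (268,221). Closed caps are the other three corners. Next I triangulate and check hole spacing.

```bash
python3 - <<'E'
from h import *
f,K,R,c=snap("top"); g,K2,R2,c2=snap("scene")
P={}
def tri(n,u,v):
    rs=[]
    for k,r,o,x in((K,R,c,u),(K2,R2,c2,v)):
        d=r@np.linalg.inv(k)@np.array([*x,1.]); rs.append((d/np.linalg.norm(d),o))
    A=sum(np.eye(3)-np.outer(d,d) for d,o in rs); b=sum((np.eye(3)-np.outer(d,d))@o for d,o in rs)
    P[n]=np.linalg.solve(A,b); print(n,P[n].round(4))
T=lambda a,b:(320+a/4.6,155+b/4.6)
S=lambda a,b:(240+(a-391)/4.6,170+b/4.6)
# candidate correspondences: top image up = +x ; scene image up = -x
tri("A near-right cap(top 312,225)",T(314,222),S(481,68))
tri("B near-left cap",T(146,265),S(640,40))
tri("C far-left cap",T(101,85),S(680,158))
tri("D open",T(254,62),S(518,235))
v=list(P.values())
for i in range(4):
    for j in range(i): print(i,j,np.linalg.norm((v[i]-v[j])[:2]).round(4))
# handle ends (top edge mid) at z .151
for q in(T(95,186),T(335,118)): print("h",ray(K,R,c,q,.151).round(4))
# swab cap in stand
b=np.hstack([cv2.resize(f[180:230,200:255],None,fx=7,fy=7,interpolation=3),cv2.resize(g[175:225,395:450],None,fx=7,fy=7,interpolation=3)])
save("sw",b)
E
```

```text
A near-right cap(top 312,225) [ 0.4531 -0.2094  0.1248]
B near-left cap [ 0.4295 -0.1225  0.1233]
C far-left cap [ 0.5233 -0.0981  0.1262]
D open [ 0.5437 -0.1839  0.0885]
1 0 0.0901
2 0 0.1316
2 1 0.0969
3 0 0.0941
3 1 0.1297
3 2 0.0882
h [ 0.4669 -0.0939  0.151 ]
h [ 0.5038 -0.2163  0.151 ]
```

View pics/sw.png

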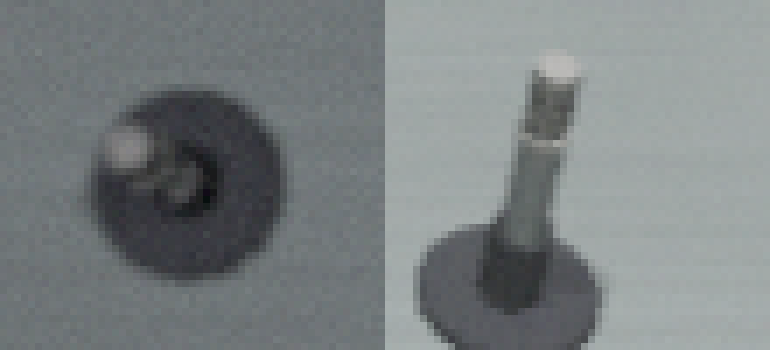

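Heights (0.123–0.126, 0.0885) and spacings (90, 96, 131 mm) match the rack. Swab cap tops are at top (218.3,201.0) and scene (420,184.6).

```bash
python3 - <<'E'
from h import *
f,K,R,c=snap("top"); g,K2,R2,c2=snap("scene")
print(ray(K,R,c,(218.3,201.0),.126),ray(K2,R2,c2,(420,184.6),.126),ray(K,R,c,(226.9,206.4),.006))
s=manip.observe();Rt=np.array(s["orientation"]);p=np.array(s["tool_pos"]);print(p,s["t"])
X=ray(K,R,c,(218.3,201.0),.126); X[2]=.25
print("tool delta",Rt.T@(X-p),"jaw heading",np.degrees(np.arctan2(Rt[1,1],Rt[0,1])))
d=manip.snapshot("wrist");print(np.round(d["mount"],3).tolist(),np.round(d["K"],0).tolist())
E
```

```text
[0.45214214 0.19588874 0.126     ] [0.45558876 0.19773319 0.126     ] [0.45168283 0.19573953 0.006     ]
[0.22016804 0.47656155 0.25024083] 0.4
tool delta [-3.28300630e-01 -1.57505255e-01  2.52158416e-04] jaw heading 65.20329000232351
[[-0.0, -0.956, -0.293, 0.075], [1.0, -0.0, 0.0, -0.001], [-0.0, -0.293, 0.956, -0.124], [0.0, 0.0, 0.0, 1.0]] [[358.0, 0.0, 322.0], [0.0, 358.0, 204.0], [0.0, 0.0, 1.0]]
```

```bash
python3 -m handwheel '[[[-0.0365,-0.0175,0,0],[-0.0365,-0.0175,0,0],[-0.0365,-0.0175,0,0],[-0.0365,-0.0175,0,0],[-0.0365,-0.0175,0,0],[-0.0365,-0.0175,0,0],[-0.0365,-0.0175,0,0],[-0.0365,-0.0175,0,0],[-0.0365,-0.0175,0,0],[0,0,0,-6.7],[0,0,0,-6.7],[0,0,0,-6.7],[0,0,0,-6.7],[0,0,0,-6.7],[0,0,0,-6.7],[0,0,0,0],[0,0,0,0]]]' 0 20
python3 - <<'E'
from h import *
f,K,R,c=snap("wrist"); save("w1",f)
s=manip.observe();Rt=np.array(s["orientation"]);print(s["contact_force"],"jaw heading",np.degrees(np.arctan2(Rt[1,1],Rt[0,1])),s["finger_gap"])
print(proj(K,R,c,(.452,.196,.126)),proj(K,R,c,s["tool_pos"]))
E
```

```text
t: 1.87
tool_pos: [0.4523, 0.1958, 0.2503]
orientation: [[-0.965, -0.262, 0.0], [-0.262, 0.965, 0.0], [-0.0, 0.0, -1.0]]
contact_force: [-0.1, -0.8, 0.1]
finger_gap: 0.0429
[-0.14130206  0.54619631  0.15977145] jaw heading 105.16557440580732 0.04277663292815085
[323.19400815 201.75232157] [324.03392436 293.4852309 ]
```

View pics/w1.png

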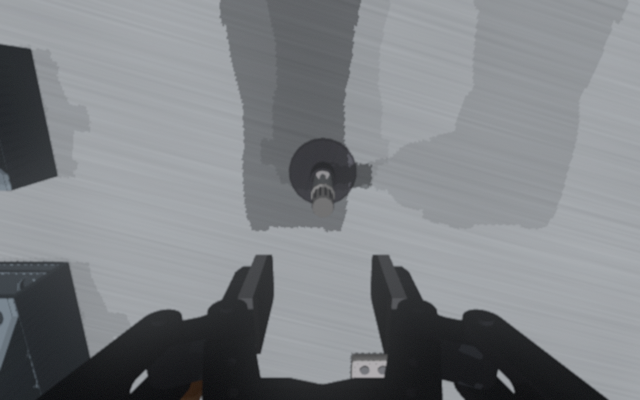

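The swab is seen at about (323,208) and the foot at (323,171). I refine both from this picture.

```bash
python3 - <<'E'
from h import *
f,K,R,c=snap("wrist")
x=cv2.resize(f[130:225,280:370],None,fx=6,fy=6,interpolation=3); save("w1c",cv2.convertScaleAbs(x,alpha=1.5))
print(proj(K,R,c,(.452,.196,.006)),ray(K,R,c,(323,171),.006))
for v in (204,206,208,210): print(v,ray(K,R,c,(323,v),.126))
E
```

```text
[322.67268472 168.67923433] [0.45429556 0.1969786  0.006     ]
204 [0.4537055 0.1963113 0.126    ]
206 [0.45517688 0.19671101 0.126     ]
208 [0.45665333 0.19711209 0.126     ]
210 [0.4581349  0.19751457 0.126     ]
```

View pics/w1c.png

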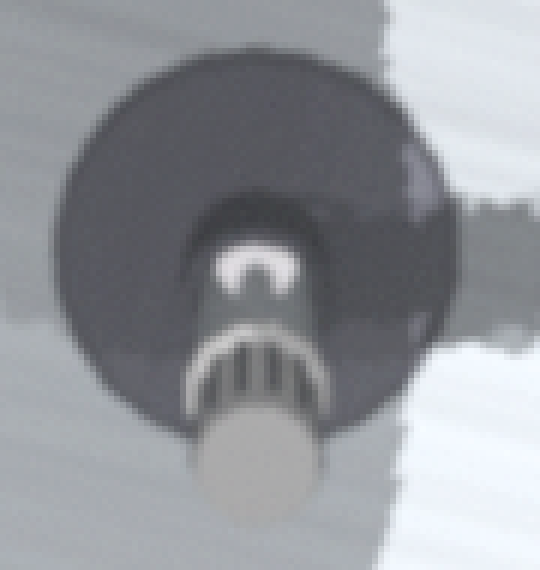

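```bash
python3 -m handwheel '[[[-0.003,0,0.03,0],[0,0,0.03,0],[0,0,0.03,0],[0,0,0.03,0],[0,0,0.013,0],[0,0,0,0],[0,0,0,0],[0,0,0,0]]]' 0 25
python3 -m handwheel '[[[0,0,0,0],[0,0,0,0],[0,0,0,0],[0,0,0,0],[0,0,0,0],[0,0,0,0],[0,0,0,0],[0,0,0,0]]]' -1 25
```

```text
t: 2.63
tool_pos: [0.4561, 0.1969, 0.1184]
orientation: [[-0.964, -0.265, 0.002], [-0.265, 0.964, 0.0], [-0.002, -0.0, -1.0]]
contact_force: [-0.1, -0.1, 0.2]
finger_gap: 0.0425
t: 3.3
tool_pos: [0.4561, 0.1969, 0.1184]
orientation: [[-0.964, -0.265, 0.002], [-0.265, 0.964, 0.001], [-0.002, -0.0, -1.0]]
contact_force: [-0.2, -0.5, 7.2]
finger_gap: 0.0152
```

```bash
python3 -m handwheel '[[[0,0,-0.01,0],[0,0,-0.02,0],[0,0,-0.03,0],[0,0,-0.03,0],[0,0,-0.03,0],[0,0,-0.02,0],[0,0,0,0],[0,0,0,0]]]'
python3 -m handwheel '[[[0.0008,-0.02,0,0],[0.0013,-0.035,0,0],[0.0013,-0.035,0,0],[0.0013,-0.035,0,0],[0.0013,-0.035,0,0],[0.0013,-0.035,0,0],[0.0013,-0.035,0,0],[0.0013,-0.035,0,0],[0.0013,-0.035,0,0],[0.0013,-0.035,0,0],[0.0013,-0.035,0,0],[0.0008,-0.021,0,0],[0,0,0,0],[0,0,0,0]]]'
python3 - <<'E'
from h import *
f,K,R,c=snap("wrist"); s=manip.observe(); p=np.array(s["tool_pos"]);Rt=np.array(s["orientation"])
x=cv2.resize(f[100:350,170:470],None,fx=2.6,fy=2.4,interpolation=3); save("w2",cv2.convertScaleAbs(x,alpha=1.3))
for n,X in(("mouth",(.545,-.184,.09)),("tip",p+Rt[:,2]*.0984),("captop",p-Rt[:,2]*.0076),("C",(.5233,-.098,.126))): print(n,proj(K,R,c,X).round(1))
print(s["contact_force"],s["finger_gap"],p)
E
```

```text
t: 3.97
tool_pos: [0.4559, 0.1968, 0.2584]
orientation: [[-0.964, -0.265, 0.003], [-0.265, 0.964, 0.001], [-0.003, -0.0, -1.0]]
contact_force: [0.7, -0.1, -0.8]
finger_gap: 0.0152
t: 5.13
tool_pos: [0.5443, -0.1848, 0.2556]
orientation: [[-0.965, -0.264, -0.002], [-0.264, 0.965, 0.001], [0.002, 0.002, -1.0]]
contact_force: [0.1, 0.2, -0.4]
finger_gap: 0.0153
mouth [323.  189.3]
tip [324.5 214.1]
captop [326.8 305.4]
C [442.6 203.7]
[ 0.16491003 -0.10490206 -0.7524886 ] 0.01530974762477814 [ 0.54423006 -0.18380926  0.25599225]
```

View pics/w2.png

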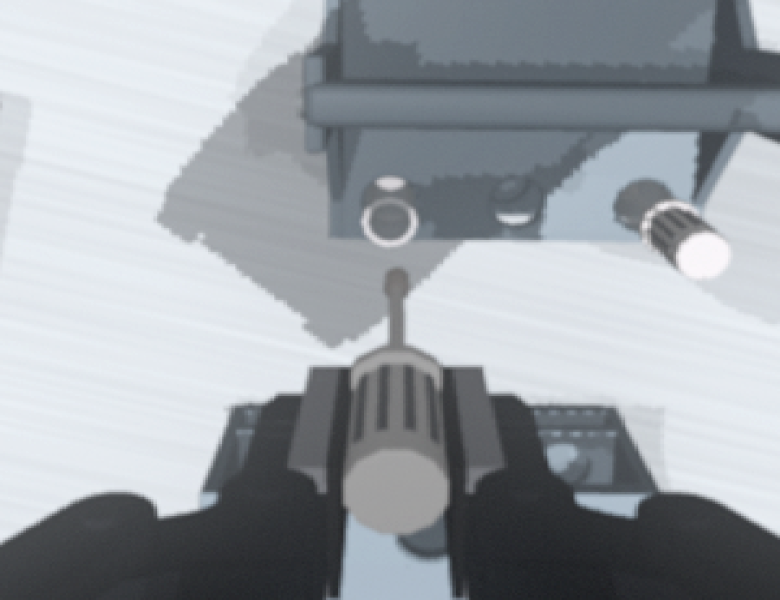

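Mouth at (319.6,192.1), tip at (322.7,213.3), cap top at (322.3,304.6). I use the seen cap and tip to take out the camera bias.

```bash
python3 - <<'E'
from h import *
f,K,R,c=snap("wrist"); s=manip.observe(); p=np.array(s["tool_pos"]);Rt=np.array(s["orientation"])
tip=p+Rt[:,2]*.0984; top=p-Rt[:,2]*.0076
t=ray(K,R,c,(322.7,213.3),tip[2]); k=ray(K,R,c,(322.3,304.6),top[2]); m=ray(K,R,c,(319.6,192.1),.09)
print("bias tool axes tip",Rt.T@(t-tip),"cap",Rt.T@(k-top))
print("mouth",m,"tool delta mouth-tip seen",Rt.T@(m-t),"mouth-cap",Rt.T@(m-k),"mouth-TCP",Rt.T@(m-p))
E
```

```text
bias tool axes tip [ 6.06485649e-04 -6.81517369e-04 -2.79116270e-07] cap [ 3.79461550e-04 -1.21260983e-03 -1.41362848e-06]
mouth [ 0.54819874 -0.18507462  0.09      ] tool delta mouth-tip seen [-0.00404478 -0.00236368  0.06795341] mouth-cap [-0.00381775 -0.00183259  0.17395454] mouth-TCP [-0.00343829 -0.0030452   0.16635313]
```

```bash
python3 -m handwheel '[[[-0.004,-0.0022,0.01,0],[0,0,0.02,0],[0,0,0.02,0],[0,0,0.005,0],[0,0,0,0],[0,0,0,0],[0,0,0,0]]]'
python3 - <<'E'
from h import *
f,K,R,c=snap("wrist"); s=manip.observe(); p=np.array(s["tool_pos"]);Rt=np.array(s["orientation"])
b=proj(K,R,c,(p[0],p[1],.09)); print(p,b.round(1))
x0,y0=int(b[0])-45,int(b[1])-40
save("w3",cv2.convertScaleAbs(cv2.resize(f[y0:y0+80,x0:x0+90],None,fx=7,fy=7,interpolation=3),alpha=1.3)); print(x0,y0)
E
```

```text
t: 5.82
tool_pos: [0.5501, -0.1852, 0.2034]
orientation: [[-0.964, -0.266, 0.001], [-0.266, 0.964, -0.001], [-0.001, -0.001, -1.0]]
contact_force: [-0.0, 0.3, 1.0]
finger_gap: 0.0149
[ 0.55011538 -0.18532754  0.20346801] [322.8 206.5]
277 166
```

View pics/w3.png

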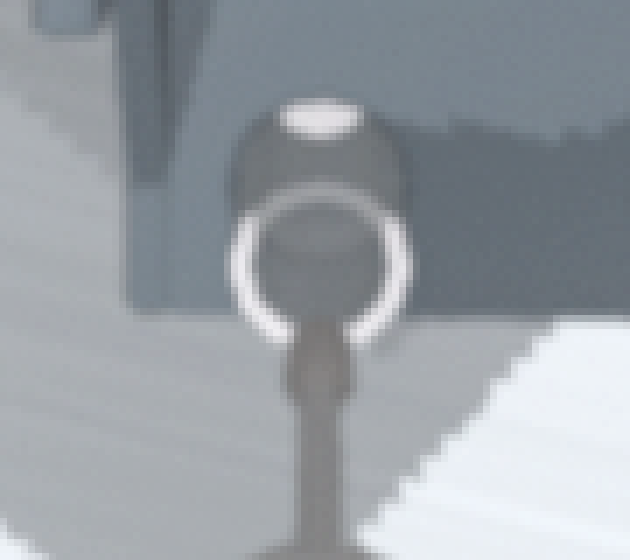

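Mouth centre at about (322.7,203.7), tip at u≈322.6. It is aligned in tool y and needs +1.4 mm in tool x.

```bash
python3 -m handwheel '[[[0.0014,0,0,0],[0,0,0.01,0],[0,0,0.015,0],[0,0,0.015,0],[0,0,0.015,0],[0,0,0.01,0],[0,0,0.004,0],[0,0,0,0],[0,0,0,0]]]'
python3 - <<'E'
from h import *
f,K,R,c=snap("wrist"); s=manip.observe(); p=np.array(s["tool_pos"])
b=proj(K,R,c,(p[0],p[1],.09)); print(p,b.round(1))
x0,y0=int(b[0])-45,int(b[1])-40
save("w4",cv2.convertScaleAbs(cv2.resize(f[y0:y0+80,x0:x0+90],None,fx=7,fy=7,interpolation=3),alpha=1.3)); print(x0,y0)
E
```

```text
t: 6.62
tool_pos: [0.5483, -0.1857, 0.1336]
orientation: [[-0.964, -0.266, 0.0], [-0.266, 0.964, -0.0], [-0.0, -0.0, -1.0]]
contact_force: [0.4, -0.1, -0.3]
finger_gap: 0.0149
[ 0.54851109 -0.18584738  0.13396176] [323.1 248.1]
278 208
```

View pics/w4.png

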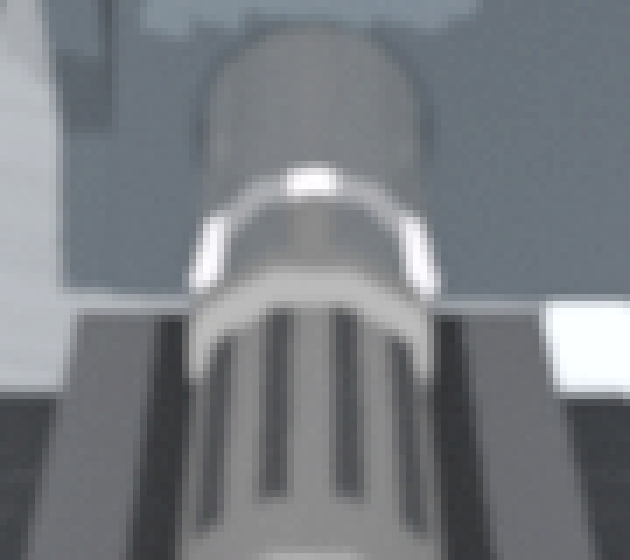

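The rim and mouth share their centre (u≈312 in the crop, v≈248.9 in the full frame), within 1 mm. I lower slowly and watch the force.

```bash
python3 -m handwheel '[[[0,0,0.003,0],[0,0,0.003,0],[0,0,0.003,0],[0,0,0.002,0],[0,0,0,0],[0,0,0,0]]]'
python3 -m handwheel '[[[0,0,0.002,0],[0,0,0.0015,0],[0,0,0,0],[0,0,0,0],[0,0,0,0]]]'
```

```text
t: 7.17
tool_pos: [0.548, -0.1856, 0.1222]
orientation: [[-0.964, -0.266, -0.0], [-0.266, 0.964, 0.0], [0.0, 0.0, -1.0]]
contact_force: [0.3, -0.0, -0.3]
finger_gap: 0.015
t: 7.58
tool_pos: [0.5481, -0.1856, 0.1188]
orientation: [[-0.964, -0.266, -0.0], [-0.266, 0.964, 0.0], [0.0, 0.0, -1.0]]
contact_force: [0.4, -0.1, -0.6]
finger_gap: 0.0151
```

```bash
python3 -m handwheel '[[[0,0,0.001,0],[0,0,0,0],[0,0,0,0]]]'
python3 -m handwheel '[[[0,0,0.001,0],[0,0,0,0],[0,0,0,0]]]'
```

```text
t: 7.83
tool_pos: [0.5486, -0.1859, 0.1185]
orientation: [[-0.964, -0.266, 0.001], [-0.266, 0.964, -0.001], [-0.001, -0.001, -1.0]]
contact_force: [-0.8, 0.7, 5.1]
finger_gap: 0.0149
t: 8.08
tool_pos: [0.5492, -0.1862, 0.1183]
orientation: [[-0.964, -0.266, 0.003], [-0.266, 0.964, -0.001], [-0.002, -0.002, -1.0]]
contact_force: [-1.5, 0.6, 12.3]
finger_gap: 0.0148
```

Contact came at exactly the expected height (0.1185), so the cap is home. I relieve the push and let go.

```bash
python3 -m handwheel '[[[0,0,-0.0012,0],[0,0,0,0]]]'
python3 -m handwheel '[[[0,0,0,0],[0,0,0,0],[0,0,0,0],[0,0,0,0],[0,0,0,0],[0,0,0,0],[0,0,0,0]]]' -0.3 25
python3 -m handwheel '[[[0,0,-0.01,0],[0,0,-0.02,0],[0,0,-0.03,0],[0,0,-0.035,0],[0,0,-0.035,0],[0,0,-0.02,0],[0,0,0,0],[0,0,0,0]]]' -0.3
python3 - <<'E'
from h import *
f,K,R,c=snap("wrist"); save("w5",f); s=manip.observe(); p=np.array(s["tool_pos"]);Rt=np.array(s["orientation"])
A,B,C=[np.array(x) for x in((.4531,-.2094),(.4295,-.1225),(.5233,-.0981))]; D=np.array((.5487,-.1854))
print("centre",(A+C)/2,(B+D)/2, p, np.degrees(np.arctan2(Rt[1,1],Rt[0,1])))
for n,X in(("D",(*D,.126)),("C",(*C,.126)),("handle",(*((A+C)/2),.151))): print(n,proj(K,R,c,X).round(1))
E
```

```text
t: 8.25
tool_pos: [0.5484, -0.1858, 0.1185]
orientation: [[-0.964, -0.266, 0.001], [-0.266, 0.964, -0.0], [-0.001, -0.001, -1.0]]
contact_force: [-0.0, -0.0, 5.6]
finger_gap: 0.0152
t: 8.83
tool_pos: [0.5481, -0.1856, 0.1179]
orientation: [[-0.964, -0.266, -0.0], [-0.266, 0.964, 0.0], [0.0, 0.0, -1.0]]
contact_force: [0.5, -0.3, 0.1]
finger_gap: 0.0301
t: 9.5
tool_pos: [0.5488, -0.1859, 0.2698]
orientation: [[-0.964, -0.266, 0.003], [-0.266, 0.964, -0.001], [-0.002, -0.002, -1.0]]
contact_force: [-0.4, 0.2, -0.1]
finger_gap: 0.0293
centre [ 0.4882  -0.15375] [ 0.4891  -0.15395] [ 0.54806046 -0.18560528  0.26835151] 105.40317300225183
D [323.8 194.5]
C [440.9 192.9]
handle [393.6 132.9]
```

View pics/w5.png

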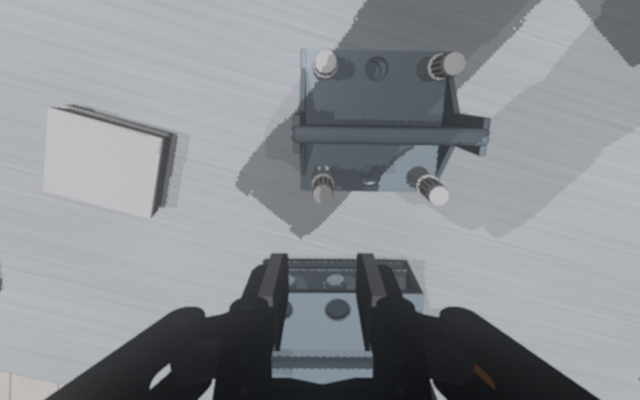

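Swab cap sits at (324,193), rim on its tube like the other caps. The handle bar is horizontal in the image from u≈295 to 488 at v≈134, so its middle is near (391.5,134), as predicted. I shift over it, turn 90° and open.

```bash
python3 -m handwheel '[[[0.025,0.023,0,0],[0.024,0.023,0,0],[0,0,0,6.9],[0,0,0,6.9],[0,0,0,6.9],[0,0,0,6.9],[0,0,0,6.9],[0,0,0,6.9],[0,0,0,6.9],[0,0,0,6.9],[0,0,0,6.9],[0,0,0,6.9],[0,0,0,6.9],[0,0,0,6.9],[0,0,0,7.0],[0,0,0,0],[0,0,0,0]]]' 0 60
python3 - <<'E'
from h import *
f,K,R,c=snap("wrist"); save("w6",f); s=manip.observe(); p=np.array(s["tool_pos"]);Rt=np.array(s["orientation"])
print(p,np.degrees(np.arctan2(Rt[1,1],Rt[0,1])),s["finger_gap"])
for n,X in(("handle",(.4885,-.1535,.151)),("axis@.151",(p[0],p[1],.151)),("A",(.4531,-.2094,.126)),("B",(.4295,-.1225,.126)),("C",(.5233,-.0981,.126)),("D",(.5487,-.1854,.126))): print(n,proj(K,R,c,X).round(1))
E
```

```text
t: 10.97
tool_pos: [0.4881, -0.154, 0.2671]
orientation: [[-0.273, 0.962, -0.002], [0.962, 0.273, 0.001], [0.001, -0.001, -1.0]]
contact_force: [0.5, -0.2, 0.2]
finger_gap: 0.0427
[ 0.48819657 -0.15409681  0.26725339] 15.84787972290018 0.04240876211156006
handle [323.1 204.1]
axis@.151 [322.4 204.8]
A [261.8 247.4]
B [257.1 134.2]
C [389.2 137.1]
D [383.9 250.8]
```

View pics/w6.png

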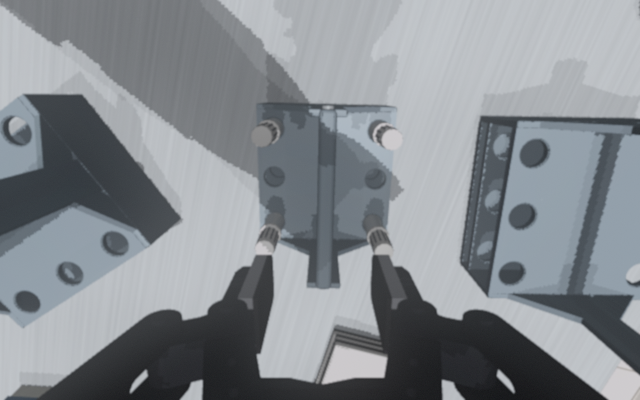

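Bar centre at u≈327, fingers' middle at u≈322.5. I shift 3 mm in tool +y, go down 125 mm and grip.

```bash
python3 -m handwheel '[[[0,0.003,0.02,0],[0,0,0.03,0],[0,0,0.03,0],[0,0,0.025,0],[0,0,0.015,0],[0,0,0.005,0],[0,0,0,0],[0,0,0,0]]]' 0 60
python3 -m handwheel '[[[0,0,0,0],[0,0,0,0],[0,0,0,0],[0,0,0,0],[0,0,0,0],[0,0,0,0],[0,0,0,0],[0,0,0,0],[0,0,0,0]]]' -1 60
```

```text
t: 11.68
tool_pos: [0.4918, -0.1536, 0.1435]
orientation: [[-0.27, 0.963, 0.0], [0.963, 0.27, -0.0], [-0.0, 0.0, -1.0]]
contact_force: [-0.4, 0.8, 0.6]
finger_gap: 0.0429
t: 12.43
tool_pos: [0.4916, -0.1538, 0.1436]
orientation: [[-0.269, 0.963, 0.0], [0.963, 0.269, -0.001], [-0.001, 0.0, -1.0]]
contact_force: [-3.1, -0.8, 5.1]
finger_gap: 0.0106
```

```bash
python3 -m handwheel '[[[0,0,-0.002,0],[0,0,-0.004,0],[0,0,-0.006,0],[0,0,-0.008,0],[0,0,-0.01,0],[0,0,-0.01,0],[0,0,-0.01,0],[0,0,-0.01,0],[0,0,-0.01,0],[0,0,-0.01,0],[0,0,-0.008,0],[0,0,-0.006,0],[0,0,-0.004,0],[0,0,-0.002,0],[0,0,0,0],[0,0,0,0],[0,0,0,0],[0,0,0,0],[0,0,0,0],[0,0,0,0]]]' - 60
python3 -m handwheel '[[[0,0,0,0],[0,0,0,0],[0,0,0,0],[0,0,0,0],[0,0,0,0],[0,0,0,0],[0,0,0,0],[0,0,0,0],[0,0,0,0],[0,0,0,0],[0,0,0,0],[0,0,0,0],[0,0,0,0],[0,0,0,0]]]'
python3 - <<'E'
from h import *
f,_,_,_=snap("wrist"); g,_,_,_=snap("scene"); s=manip.observe(); print(s["tool_pos"],s["finger_gap"],s["wrist_torque"])
a=cv2.resize(f[80:320,200:450],(400,384)); b=cv2.resize(g[100:260,220:387],(400,384),interpolation=3); save("end",np.hstack([a,b]))
E
```

```text
t: 14.1
tool_pos: [0.4914, -0.1535, 0.2428]
orientation: [[-0.269, 0.963, -0.0], [0.963, 0.269, 0.0], [0.0, -0.0, -1.0]]
contact_force: [0.4, 1.0, -4.6]
finger_gap: 0.0109
t: 15.27
tool_pos: [0.4915, -0.1535, 0.243]
orientation: [[-0.269, 0.963, 0.0], [0.963, 0.269, -0.0], [-0.0, 0.0, -1.0]]
contact_force: [0.3, -0.1, -3.9]
finger_gap: 0.0107
[ 0.49152445 -0.1534704   0.2430015 ] 0.010617694523761774 [ 0.02491274 -0.02051935  0.00866487]
```

View pics/end.png

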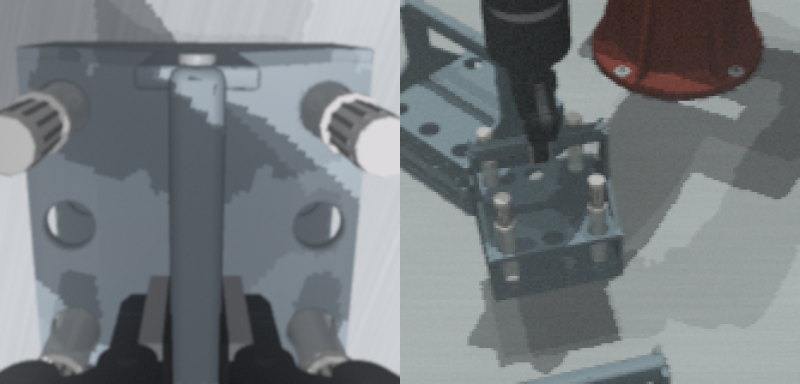

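The rack hangs level with all four capped tubes in it (swab cap at about (502,203) in the right half), clear of the bench. The force reads about 4 N, which fits 0.4 kg.

```bash
python3 -c "
from bench import manip
print(manip.finish_job())"
```

```text
the job is handed in; nothing more can be done
None
```

I moved the swab into the rack's open tube, then lifted the rack by the middle of its handle and handed the job in at about 15 s, still holding it. The hand-in gave no verdict, so everything below comes from my own checks.

- **Swab:** I lowered it until it touched at TCP height 0.1185 m. The swab had been gripped at 0.1184 m with its cap resting on the stand's tube at the same mouth height, so this matches cap home. I eased the push and then let go. The next picture showed the rim sitting on the tube like the other three caps.
- **Rack:** I gripped the handle at 60 N (finger gap 10.7 mm) and raised the tool by 99 mm. It then held still for over a second, with a load of about 4 N, which fits the rack's given mass. The last picture shows the rack level and clear of the bench, with all four capped tubes in it.
- **Disagreements:**
  - The wrist camera read about 1 mm off sideways, which I corrected for.
  - The handle was about 3 mm to one side of where I had computed it, which I also corrected for.
  - The fingers pressed up to 7 N on closing on the swab, and 12 N when seating it, well under the limits.
- **Not checked:** I did not measure again where the bottle, slide trays and timer stand. No move went near them.

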